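# Set the flux valve for a catch test

## Robot

A 6-joint arm with a two-finger parallel gripper is mounted at the origin on a cart in front of the work surface, level with it; the furniture and walls round the work are solid. World frame = base frame: x ahead of the robot, y to its left, z up, the work surface at z = 0. Lengths are in m, angles in rad, forces in N, time in s.
With the tool pointing down it reaches from about 0.25 to 0.725 m from the base axis. Payload 4 kg.
Tool frame: the origin (TCP) lies midway between the tips of the shut fingers; the grasp point (between the pads) lies 19 mm behind it; z points along the fingers, y is the line along which they close (so a half turn about z gives the same grasp; the last joint's range is limited). The gripper opens to 85 mm and grips with 20 to 120 N. Pads are 22 mm wide; open, the fingers measure 114 mm over their backs; the gripper's body (76 mm by 85 mm) begins 54 mm behind the grasp point. The pads swing forward as they close: fully open they stand 13 mm farther back than shut.
Start: joints at [1.107, 0.241, 0.005, 1.335, 0, 1.571], TCP at [0.224, 0.447, 0.231] pointing down, gripper open.
Joint ranges: [-2.72, 2.72], [-1.05, 1.87], [-1.09, 1.28], [-1.99, 2.15], [-1.42, 1.44], [-3.14, 3.14]. Speed limits (rad/s): [2.79, 2.79, 3.14, 3.14, 3.14, 3.14].

## Interface

Orientations are given as a unit quaternion [x, y, z, w].
In Python, from workcell import monitor, vision, job gives the robot as it stands.
- The arm moves only by the tool move_arm, never from a script. Its argument "moves" is a list that holds one entry, the list of rows, each a list of 5 numbers: the shift along the world's x, y, z in m, then the turn about the world's z in degrees, then the opening in per cent of the stroke, from 0 (shut) to 100 (fully open). In form: [[[x, y, z, turn, gripper], ...]]. A call has 1 to 5 rows; each row is the pose to reach, as a shift and turn from the pose commanded when the call began; what a row does not reach only later rows make up. A row lasts 1/8 s, in which the tool goes at most 62.5 mm and 10.7 degrees, less where a joint would pass 70% of its speed; a pose out of reach is approached as far as the arm can. A call with a gripper value outside its range is refused whole. The fingers move at their own pace and stop on an object; the grip force is fixed at half the most. Time passes only in rows, so rows that repeat a pose let the fingers close. It gives the time, the measured TCP pose, the force, the opening and the grip force at its end, in the units of the state.
- monitor.get_obs(): the state, without advancing time (a new reading comes with each control period).
- vision.camera(name): name is "scene" or "top"; returns a dict with "color" (420x560x3 uint8, red, green, blue), "camera_matrix" (3x3 intrinsics, pixels), "k1" (the pictures are not rectified: a ray, as slopes to the right and down, at radius r is drawn at 1 + k1 r^2 times it, then the intrinsics apply), "eye" and "attitude" of the camera in the world. Camera axes: x right, y up, looking along -z (the intrinsics and any distortion apply to the point x, -y, -z); pixel columns grow to the right and rows downward; lengths in m; the calibration is good to about 2 mm. A picture is of the moment at which its call begins. There is no depth.
- job.job_done(): hands the job in; it is judged then, once.
The state is a dict: "clock": time; "joint_pos": joint angles; "joint_vel": joint speeds; "tau": joint torques, N m; "eef_pos": TCP position; "tool_rot": TCP orientation; "ft_force": force on the tool from outside, world axes, zero at the start; "ft_torque": the same for the moment, N m; "grip_width": finger opening in m; "grasp_force": force on a finger pad.
Only numpy, scipy, OpenCV 4.12 (cv2) and the standard library are available. Lean on these libraries where they do the work, as an engineer would, in place of code of your own. Each camera call takes 0.05 s, during which the arm holds its last target. There are 200 camera calls.

## Task

Get the bench flux valve ready for a catch test: first stand the steel catch pan on the table under the valve's spout, so that the spout points into it, and let go of the pan. Then wind the red handwheel clockwise until the valve is shut against its stop, and back it off exactly two full turns by the black revolving handle. Finish while holding the handle there, because the closing spring would run the wheel back; keep the pan under the spout and leave the flux tub and the scriber jar standing where they are.

Things in the scene. Friction and masses are not known exactly. Their poses are not given: they have to be found in the camera images.
- valve_stand: Fixed stand with a blue flux valve. Origin: on the table under the handwheel's vertical axis; own x points to the back, y left. Spout 60 mm in front of the axis (x -0.060). Foot plate 12 mm high, x 0.010 to 0.145, 150 mm wide; no part touches the table in front of it. Behind, a pipe rises to a hopper 124 mm wide, centred at x 0.215, 0.29 to 0.43 m over the table: keep the gripper clear of it.
- spout (a point): Centre of the mouth of the spout (33 mm wide, facing straight down), 75 mm over the table. Turns with the stand.
- handwheel (a joint): Handwheel angle in rad: 0 = shut, at its stop; grows counter-clockwise from above (opening); a turn is 6.283, two turns from the stop 12.566, range 4 turns. Starts 0.4 to 1 turn open. Friction 0.2 N m plus a closing spring of 0.025 N m/rad: it stays where left up to 1.2 turns and runs back if let go further open. At the handle: under 4 N to close, up to 10 N to open to two turns.
- wheel_center (a point): Point on the vertical axis of the red three-spoked handwheel (125 mm across, rim 13 mm thick), at mid height of its rim, 210 mm over the table. The rim's top is 217 mm over the table; hub and brass stem end in the middle reach at most 224 mm up to two turns open.
- crank_handle: Black upright revolving handle on the rim of the handwheel, a slim barrel 20 mm across and 46 mm high, from 217 to 263 mm over the table. Origin at the centre of its foot. It revolves freely about its own vertical axis, so a gripper that holds it from above can carry it round the wheel axis without turning.
- handle_grip (a point): Point on the axis of the black handle at the height to grip, 245 mm over the table and 52 mm from the wheel axis. With the wheel at joint value q it lies, seen from the wheel axis, in the direction of the stand's own x axis turned counter-clockwise by q.
- catch_pan: Loose round steel pan, 0.22 kg, 104 mm across the rim, 84 mm across the flat bottom, 45 mm high, wall 4 mm, open on top. Origin: centre of its underside. A straight black handle, 14 mm wide, 18 mm high and 100 mm long, sticks out along its own +x, from 72 to 172 mm from the pan's axis, its middle 48 mm over the table.
- pan_grip (a point): Point in the middle of the pan's black handle's section, 112 mm from the pan's axis along its own x, 48 mm over the table when the pan stands.
- flux_tub: Bystander: white flux tub with an orange rim and a black brush in it, 110 mm across and 189 mm high, left of the stand. Origin: centre of its underside. Not to be moved.
- scriber_jar: Bystander: clear jar with a red band and a red-handled scriber in it, 76 mm across and 132 mm high, at the back on the right. Origin: centre of its underside. Not to be moved.

How it is judged:
By the outcome, as a careful person would: the job done as asked, in the order asked, and still so for the second after the job is handed in, while the arm keeps its last pose, push and grip.
It also fails if it takes over 72 s, if anything falls off the work surface, if the arm or the gripper's body presses on something with over 40 N, if the wrist force passes 120 N, or if a joint passes its speed limit or range.

## Working session

There is one attempt and no reset: what is moved stays moved. The work goes in short steps, Python scripts to look and compute and a tool call to move; the robot and the scene stay as the last step left them, time stands still between calls to the robot, and variables do not carry over. Pictures are saved under pics/ and viewed, at most 10 in all, crops included, and the job is handed in when it is done.

Besides the shell and the picture viewer there is one more tool, called after "Emit:" in YAML: its name, and indented under it one key for each argument. move_arm: Moves the arm, as the interface text tells. Its arguments: {"type":"object","properties":{"moves":{"type":"array","items":{"type":"array","items":{"type":"array","items":{"type":"number"}}}}},"required":["moves"]}

```bash
mkdir -p pics
cat > h.py <<'E'
import numpy as np, cv2
from workcell import monitor, vision, job
def cam(n,f=None):
    c=vision.camera(n)
    if f: cv2.imwrite('pics/'+f,cv2.cvtColor(c['color'],cv2.COLOR_RGB2BGR))
    return c
def R(c):
    a=np.array(c['attitude'],float)
    if a.shape==(3,3): return a
    from scipy.spatial.transform import Rotation
    return Rotation.from_quat(a).as_matrix()
def pt(c,u,v,z):
    K=np.array(c['camera_matrix']);s=np.linalg.inv(K)@[u,v,1];d=s[:2].copy()
    for _ in range(20): d=s[:2]/(1+c['k1']*(d@d))
    r=R(c)@np.array([d[0],-d[1],-1]);e=np.array(c['eye']);return e+r*(z-e[2])/r[2]
def px(c,p):
    q=R(c).T@(np.array(p)-c['eye']);d=np.array([q[0],-q[1]])/-q[2];d=d*(1+c['k1']*(d@d))
    return (np.array(c['camera_matrix'])@[d[0],d[1],1])[:2]
E
python3 - <<'E'
from h import *
a=cam('scene','s1.png');b=cam('top','t1.png')
for c in(a,b):print(c['camera_matrix'],c['k1'],c['eye'],c['attitude'])
o=monitor.get_obs();print(o['clock'],o['eef_pos'],o['tool_rot'],o['grip_width'])
E
```

```text
[[534.09311525   0.         273.51661081]
 [  0.         534.09311525 208.04390116]
 [  0.           0.           1.        ]] -0.2123369784468159 [-0.40747408 -0.59804971  1.21462358] [ 0.36109113 -0.18759508 -0.43366806  0.803961  ]
[[508.6507337   0.        277.2869016]
 [  0.        508.6507337 201.6199941]
 [  0.          0.          1.       ]] -0.1267951412787886 [0.43164605 0.04503705 1.56927858] [ 0.03061044 -0.01898409 -0.70239592  0.71087452]
0.1 [0.22343968 0.4466606  0.23051733] [ 2.29835703e-01  9.73229002e-01 -9.03284174e-04 -2.06829923e-04] 0.08549821169111169
```

View pics/s1.png

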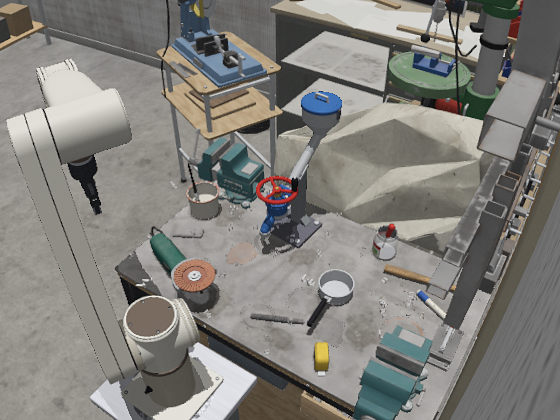

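View pics/t1.png

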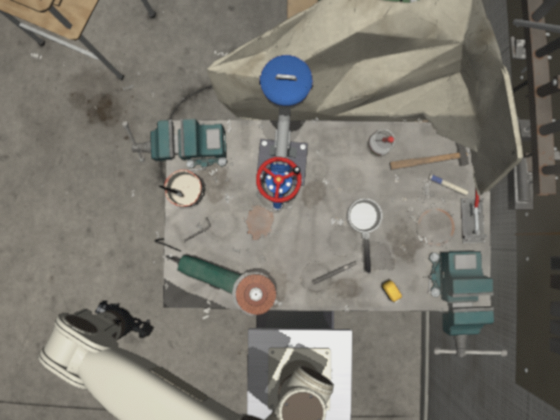

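The top view shows the wheel at about (279,180), the pan at (364,215) with its handle end at (367,270), the tub at (185,189), the jar at (381,143) and the hopper at (286,80). I'll zoom in on the wheel and measure.

Run:
```python
from h import *
b=cam('top');a=cam('scene')
def red(c,x0,x1,y0,y1,z):
    h=cv2.cvtColor(c['color'],cv2.COLOR_RGB2HSV);m=((h[...,0]<8)|(h[...,0]>172))&(h[...,1]>170)&(h[...,2]>90)
    ys,xs=np.nonzero(m[y0:y1,x0:x1]);P=np.array([pt(c,x+x0,y+y0,z)[:2] for x,y in zip(xs,ys)])
    hull=cv2.convexHull(P.astype(np.float32));print('wheel',cv2.minEnclosingCircle(hull),cv2.fitEllipse(hull))
red(b,250,310,150,210,.21); red(a,250,305,170,210,.21)
print('pan',pt(b,364,215,.045),'hend',pt(b,367,270,.048),'hopper',pt(b,286,80,.43),'foot',[pt(b,*q,.012) for q in((263,143),(304,145))])
print('scene pan',pt(a,336,286,.045),pt(a,313,327,.048))
B=cv2.cvtColor(b['color'],cv2.COLOR_RGB2BGR);A=cv2.cvtColor(a['color'],cv2.COLOR_RGB2BGR)
f=lambda I,x,y,w:cv2.resize(I[y:y+w,x:x+w],(400,400),interpolation=cv2.INTER_CUBIC)
cv2.imwrite('pics/z1.png',np.vstack([np.hstack([f(B,240,130,80),f(A,235,150,80)])]))
cv2.imwrite('pics/z2.png',np.hstack([f(B,320,190,100),f(A,280,250,100)]))
```

```text
wheel ((0.5873323678970337, 0.06550803780555725), 0.05972328782081604) ((0.5873725414276123, 0.06624109297990799), (0.11524336785078049, 0.11844995617866516), 121.24610900878906)
wheel ((0.5890692472457886, 0.0670880451798439), 0.06312065571546555) ((0.5891981720924377, 0.06758958846330643), (0.12210074812173843, 0.12442254275083542), 153.81845092773438)
pan [ 0.50132287 -0.19005715  0.045     ] hend [ 0.3371447  -0.19925856  0.048     ] hopper [0.79230715 0.0477614  0.43      ] foot [array([0.72267425, 0.11795341, 0.012     ]), array([ 0.71765445, -0.00918417,  0.012     ])]
scene pan [ 0.48894919 -0.19843631  0.045     ] [ 0.330437   -0.21663237  0.048     ]
```

View pics/z1.png

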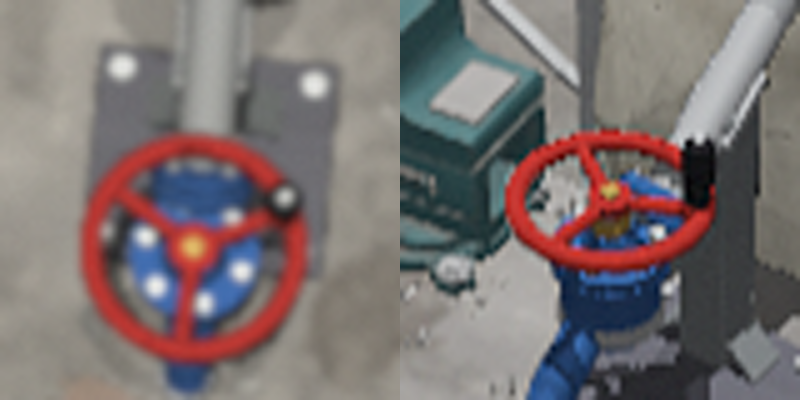

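View pics/z2.png

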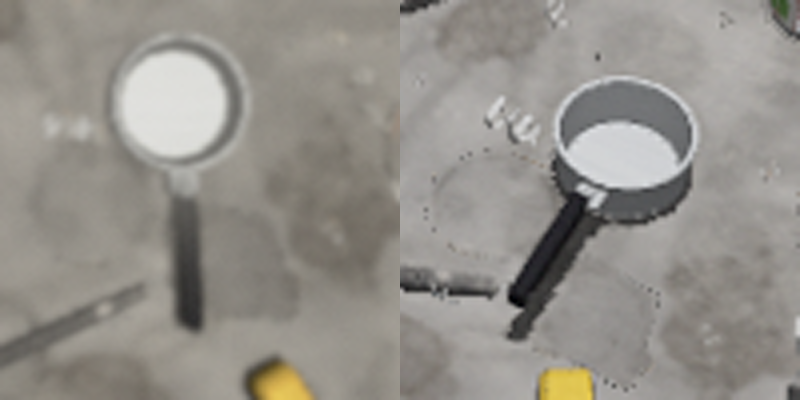

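Wheel crop: the black handle top is at about (286,203) in the crop (behind-right), the spout is in front near (187,385), and the foot plate corners are at (103,47), (338,65) and (320,275). Pan crop: rim centre (179,103), handle end (190,325).

Run:
```python
from h import *
b=cam('top');a=cam('scene')
t=lambda u,v,z:pt(b,240+u/5,130+v/5,z)[:2].round(4)
s=lambda u,v,z:pt(a,235+(u-400)/5,150+v/5,z)[:2].round(4)
TL,TR,BR=t(103,47,.012),t(338,65,.012),t(320,275,.012);print('foot',TL,TR,BR,np.linalg.norm(TL-TR),np.linalg.norm(TR-BR))
d=TL-TR;print('yaw deg from y edge',np.degrees(np.arctan2(-d[0],d[1])),' side',np.degrees(np.arctan2(*(TR-BR)[::-1])))
C=np.array([.5885,.0665]);H=pt(b,286,80,.43)[:2];print('yaw hopper',np.degrees(np.arctan2(*(H-C)[::-1])),np.linalg.norm(H-C))
print('center top',t(194,246,.222),'scene',s(611,190,.222))
for h in(t(286,203,.263),s(698,143,.263),s(697,203,.217)):print('handle',h,np.linalg.norm(h-C),np.degrees(np.arctan2(*(h-C)[::-1])))
t=lambda u,v,z:pt(b,320+u/4,190+v/4,z)[:2].round(4)
s=lambda u,v,z:pt(a,280+(u-400)/4,250+v/4,z)[:2].round(4)
for P,E in((t(179,103,.045),t(190,325,.055)),(s(626,133,.045),s(517,295,.052))):print('pan',P,E,np.linalg.norm(P-E),np.degrees(np.arctan2(*(E-P)[::-1])))
```

```text
foot [0.7339 0.1256] [ 0.7241 -0.0203] [ 0.5931 -0.0102] 0.14622875914128516 0.1313887742541196
yaw deg from y edge -3.842744875778859  side -4.408739056284547
yaw hopper -5.2531655489612685 0.204666781045451
center top [0.5861 0.0645] scene [0.5832 0.0613]
handle [0.6043 0.0166] 0.05234166600329032 -72.43048051435859
handle [0.6039 0.0154] 0.053370122727983305 -73.22877618136962
handle [0.6054 0.0163] 0.052968386798164825 -71.39401950742806
pan [ 0.4991 -0.1923] [ 0.3339 -0.1996] 0.16536121068739187 -177.46981071278333
pan [ 0.4986 -0.1947] [ 0.3316 -0.2042] 0.16726999133138015 -176.74416822746363
```

Emit:
move_arm:
  moves:
    - [[0.014, -0.054, 0, 6, 80], [0.028, -0.108, 0, 12, 60], [0.042, -0.162, 0, 18, 60], [0.056, -0.216, 0, 24, 60], [0.07, -0.27, 0, 29.6, 60]]

```text
clock: 0.92
eef_pos: [0.2938, 0.1756, 0.2315]
tool_rot: [-0.028, 1.0, 0.0, 0.001]
ft_force: [0.6, -0.7, 0.0]
grip_width: 0.0511
grasp_force: 0.0
```

Emit:
move_arm:
  moves:
    - [[0.014, -0.054, 0, 0, 60], [0.028, -0.108, 0, 0, 60], [0.042, -0.162, 0, 0, 60], [0.056, -0.216, 0, 0, 60], [0.07, -0.27, 0, 0, 60]]

```text
clock: 1.55
eef_pos: [0.3639, -0.0948, 0.2316]
tool_rot: [-0.026, 1.0, -0.0, 0.001]
ft_force: [0.7, 0.1, 0.4]
grip_width: 0.0511
grasp_force: 0.0
```

Emit:
move_arm:
  moves:
    - [[0.012, -0.054, -0.03, 0, 50], [0.024, -0.106, -0.07, 0, 50], [0.024, -0.106, -0.11, 0, 50], [0.024, -0.106, -0.125, 0, 50]]

```text
clock: 2.05
eef_pos: [0.3857, -0.1989, 0.1035]
tool_rot: [-0.025, 1.0, 0.001, -0.002]
ft_force: [-0.4, 0.7, -0.6]
grip_width: 0.0429
grasp_force: 0.0
```

Run:
```python
from h import *
a=cam('scene');b=cam('top');o=monitor.get_obs();p=np.array(o['eef_pos']);print(o['clock'],p,o['tool_rot'],o['joint_pos'],o['grip_width'])
B=[]
for c in(a,b):
    u,v=px(c,[.42,-.197,.05]);u,v=int(u),int(v);I=cv2.cvtColor(c['color'],cv2.COLOR_RGB2BGR)[v-50:v+50,u-50:u+50];B.append(cv2.resize(I,(400,400),interpolation=cv2.INTER_CUBIC))
cv2.imwrite('pics/g1.png',np.hstack(B))
```

```text
2.15 [ 0.38587873 -0.19827167  0.1042708 ] [-0.02601137  0.99965848  0.00122685 -0.00219534] [-4.74672658e-01  2.19492385e-01 -3.76241705e-01  9.80091825e-01
  4.48656272e-05 -5.26701538e-01] 0.04266394502280375
```

View pics/g1.png

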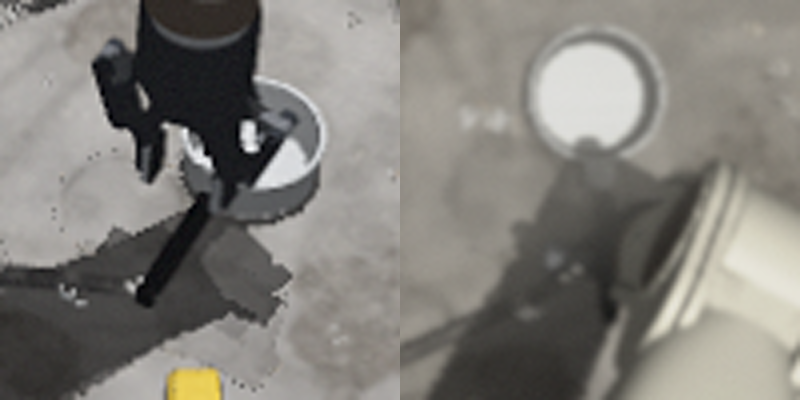

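The crop shows the fingers hanging above the pan handle, one on each side of it. The measured TCP agrees with the plan, so I'll descend and grip.

Emit:
move_arm:
  moves:
    - [[0, 0, -0.04, 0, 50], [0, 0, -0.075, 0, 50], [0, 0, -0.075, 0, 50], [0, 0, -0.075, 0, 0], [0, 0, -0.075, 0, 0]]

```text
clock: 2.78
eef_pos: [0.3893, -0.1994, 0.0332]
tool_rot: [-0.027, 1.0, -0.001, 0.002]
ft_force: [-0.2, 0.5, 2.9]
grip_width: 0.0129
grasp_force: 61.5
```

Emit:
move_arm:
  moves:
    - [[0, 0, 0, 0, 0], [0, 0, 0, 0, 0], [0, 0, 0.006, 0, 0], [0, 0, 0.011, 0, 0], [0, 0, 0.011, 0, 0]]

```text
clock: 3.4
eef_pos: [0.3875, -0.1988, 0.0424]
tool_rot: [-0.026, 1.0, -0.0, -0.0]
ft_force: [-0.5, -0.4, -2.0]
grip_width: 0.0126
grasp_force: 60.9
```

Run:
```python
from h import *
b=cam('top');o=monitor.get_obs();print(o['eef_pos'],o['grip_width'],o['grasp_force'])
h=cv2.cvtColor(b['color'],cv2.COLOR_RGB2HSV)[170:260,320:420]
m=((h[...,2]>205)&(h[...,1]<30)).astype(np.uint8)
n,l,s,c=cv2.connectedComponentsWithStats(m);k=1+np.argmax(s[1:,4]);print(s[k],pt(b,c[k][0]+320,c[k][1]+170,.018))
```

```text
[ 0.38737144 -0.19873832  0.04219634] 0.013000974465258813 60.92429280281067
[ 31  34  25  25 480] [ 0.49987009 -0.19194323  0.018     ]
```

Emit:
move_arm:
  moves:
    - [[0, 0.04, 0, 0, 0], [0, 0.09, 0, 0, 0], [0, 0.14, 0, 0, 0], [0, 0.19, 0, 0, 0], [0, 0.24, 0, 0, 0]]

```text
clock: 4.08
eef_pos: [0.3872, 0.0427, 0.0421]
tool_rot: [-0.026, 1.0, 0.0, -0.0]
ft_force: [0.7, 0.7, -2.5]
grip_width: 0.0126
grasp_force: 60.9
```

Emit:
move_arm:
  moves:
    - [[0.01, 0.018, 0, 0, 0], [0.02, 0.023, 0, 0, 0], [0.028, 0.023, 0, 0, 0], [0.028, 0.023, 0, 0, 0], [0.028, 0.023, 0, 0, 0]]

```text
clock: 4.7
eef_pos: [0.4152, 0.0632, 0.0421]
tool_rot: [-0.025, 1.0, -0.0, -0.001]
ft_force: [-0.3, -0.9, -1.5]
grip_width: 0.0127
grasp_force: 60.9
```

Run:
```python
from h import *
a=cam('scene');b=cam('top');o=monitor.get_obs();print(o['eef_pos'],o['grip_width'])
B=[]
for c in(a,b):
    u,v=px(c,[.52,.07,.06]);u,v=int(u),int(v);print(u,v);I=cv2.cvtColor(c['color'],cv2.COLOR_RGB2BGR)[v-50:v+50,u-50:u+50];B.append(cv2.resize(I,(400,400),interpolation=cv2.INTER_CUBIC))
cv2.imwrite('pics/p1.png',np.hstack(B))
```

```text
[0.41514845 0.06347843 0.04215177] 0.012632301579749351
263 239
277 207
```

View pics/p1.png

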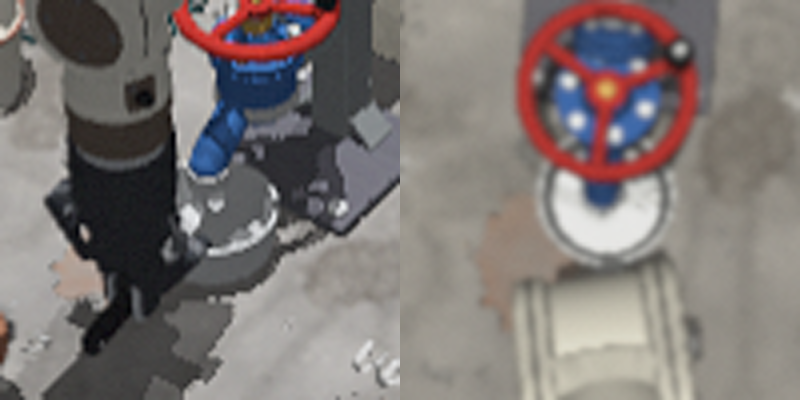

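The pan sits round the spout in both views: the top view has the spout nozzle at crop (600,195) inside the pan at (606,205). I'll lower it, release and rise.

Emit:
move_arm:
  moves:
    - [[0, 0, -0.006, 0, 0], [0, 0, -0.011, 0, 0], [0, 0, -0.011, 0, 0], [0, 0, -0.011, 0, 40], [0, 0, -0.011, 0, 40]]

```text
clock: 5.42
eef_pos: [0.4161, 0.0642, 0.0313]
tool_rot: [-0.026, 1.0, 0.0, 0.0]
ft_force: [0.4, 1.0, -0.3]
grip_width: 0.0341
grasp_force: 0.0
```

Emit:
move_arm:
  moves:
    - [[0, 0, 0, 0, 40], [0, 0, 0.03, 0, 40], [0, 0, 0.09, 0, 60], [-0.02, 0, 0.15, 0, 60], [-0.02, 0, 0.21, 0, 60]]

```text
clock: 6.05
eef_pos: [0.3942, 0.064, 0.243]
tool_rot: [-0.027, 1.0, -0.0, -0.0]
ft_force: [1.8, -0.9, 0.1]
grip_width: 0.0513
grasp_force: 0.0
```

Emit:
move_arm:
  moves:
    - [[0, 0, 0.04, 0, 60], [0, 0, 0.06, 0, 60], [0, 0, 0.06, 0, 60]]

```text
clock: 6.42
eef_pos: [0.3967, 0.0644, 0.3027]
tool_rot: [-0.026, 1.0, 0.0, 0.002]
ft_force: [-0.1, -0.8, -0.9]
grip_width: 0.0514
grasp_force: 0.0
```

Run:
```python
from h import *
a=cam('scene');b=cam('top');o=monitor.get_obs();print(o['clock'],o['eef_pos'],o['grip_width'],o['ft_force'])
B=[]
for c in(a,b):
    u,v=px(c,[.54,.06,.1]);u,v=int(u),int(v);print(u,v);I=cv2.cvtColor(c['color'],cv2.COLOR_RGB2BGR)[v-50:v+50,u-50:u+50];B.append(cv2.resize(I,(400,400),interpolation=cv2.INTER_CUBIC))
cv2.imwrite('pics/p2.png',np.hstack(B))
```

```text
6.525 [0.39530466 0.06413502 0.30032497] 0.0511667031948037 [0.28898539 1.0149948  0.29758177]
269 227
280 199
```

View pics/p2.png

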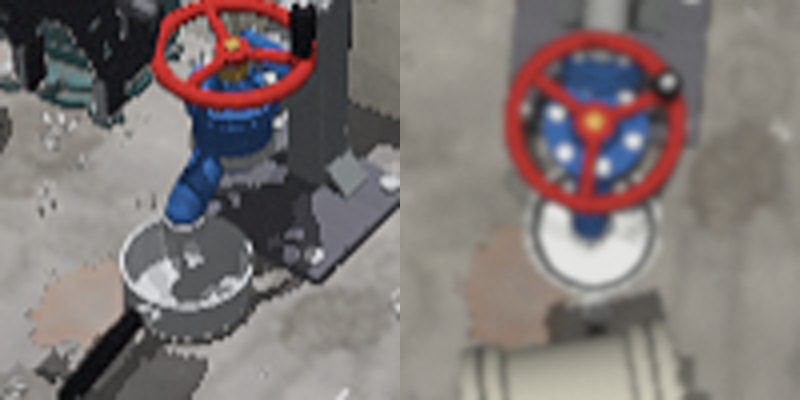

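The pan is standing free with the spout over it. In the top crop the spout nose is at (590,225) and the pan centre at about (592,240). Next I'll go to the crank handle.

Emit:
move_arm:
  moves:
    - [[0.05, -0.012, 0.01, 0, 60], [0.1, -0.024, 0.01, 0, 60], [0.15, -0.036, 0.01, 0, 60], [0.2, -0.048, 0.01, 0, 60], [0.209, -0.048, 0.005, 0, 60]]

```text
clock: 7.15
eef_pos: [0.6064, 0.0152, 0.3017]
tool_rot: [-0.026, 1.0, -0.0, -0.003]
ft_force: [1.2, 0.5, -1.1]
grip_width: 0.0509
grasp_force: 0.0
```

Emit:
move_arm:
  moves:
    - [[0, 0, -0.03, 0, 60], [0, 0, -0.06, 0, 60], [0, 0, -0.08, 0, 60], [0, 0, -0.08, 0, 60]]

```text
clock: 7.65
eef_pos: [0.602, 0.0164, 0.2233]
tool_rot: [-0.027, 1.0, 0.0, -0.003]
ft_force: [0.5, 0.6, 0.3]
grip_width: 0.0513
grasp_force: 0.0
```

Run:
```python
from h import *
a=cam('scene');b=cam('top');o=monitor.get_obs();print(o['clock'],o['eef_pos'],o['grip_width'],o['ft_force'],o['joint_pos'])
B=[]
for c in(a,b):
    u,v=px(c,[.60,.03,.24]);u,v=int(u),int(v);I=cv2.cvtColor(c['color'],cv2.COLOR_RGB2BGR)[v-50:v+50,u-50:u+50];B.append(cv2.resize(I,(400,400),interpolation=cv2.INTER_CUBIC))
cv2.imwrite('pics/c1.png',np.hstack(B))
```

```text
7.75 [0.60404617 0.01637756 0.22635699] 0.05136707731092129 [-0.2784425   0.16323649  0.77163595] [ 2.70817495e-02  4.54779453e-01  2.99565892e-01  1.41645289e+00
  4.91893316e-05 -2.59729896e-02]
```

View pics/c1.png

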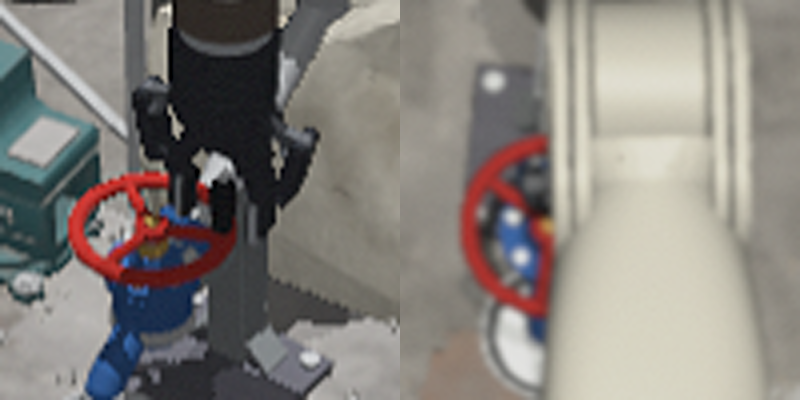

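The handle stands between the two fingers, with its top at about (220,190) in the left crop. I'll close now.

Emit:
move_arm:
  moves:
    - [[0, 0, 0, 0, 0], [0, 0, 0, 0, 0], [0, 0, 0, 0, 0], [0, 0, 0, 0, 0], [0, 0, 0, 0, 0]]

```text
clock: 8.38
eef_pos: [0.6049, 0.0181, 0.2281]
tool_rot: [-0.027, 1.0, 0.002, 0.001]
ft_force: [-1.7, 4.8, 3.1]
grip_width: 0.0183
grasp_force: 58.6
```

Run:
```python
from h import *
o=monitor.get_obs();p=np.array(o['eef_pos']);print(o['clock'],p,o['grip_width'],o['ft_force'],o['grasp_force'])
C=np.array([.588,.066]);d=p[:2]-C;t=np.degrees(np.arctan2(d[1],d[0]));print(np.hypot(*d),t)
g=lambda th:C+.052*np.array([np.cos(np.radians(th)),np.sin(np.radians(th))])
for k in range(15):print(k,t-20*k,(g(t-20*k)-g(t)).round(4))
```

```text
8.375 [0.60491168 0.01811081 0.22805203] 0.01827780223711601 [-1.65801237  4.77971698  3.07910417] 58.563414104282856
0.05078759599447514 -70.5497369379543
0 -70.5497369379543 [0. 0.]
1 -90.5497369379543 [-0.0178 -0.003 ]
2 -110.5497369379543 [-0.0356  0.0003]
3 -130.5497369379543 [-0.0511  0.0095]
4 -150.5497369379543 [-0.0626  0.0235]
5 -170.5497369379543 [-0.0686  0.0405]
6 -190.5497369379543 [-0.0684  0.0586]
7 -210.5497369379543 [-0.0621  0.0755]
8 -230.5497369379543 [-0.0504  0.0892]
9 -250.5497369379543 [-0.0346  0.0981]
10 -270.5497369379543 [-0.0168  0.101 ]
11 -290.5497369379543 [0.0009 0.0977]
12 -310.5497369379543 [0.0165 0.0885]
13 -330.5497369379543 [0.028  0.0746]
14 -350.5497369379543 [0.034  0.0576]
```

Emit:
move_arm:
  moves:
    - [[-0.009, 0.0, 0, 0, 0], [-0.018, -0.001, 0, 0, 0], [-0.036, 0.002, 0, 0, 0], [-0.051, 0.011, 0, 0, 0], [-0.062, 0.025, 0, 0, 0]]

```text
clock: 9.0
eef_pos: [0.543, 0.0402, 0.228]
tool_rot: [-0.026, 1.0, -0.001, 0.002]
ft_force: [5.0, -1.1, 5.8]
grip_width: 0.0182
grasp_force: 59.3
```

Emit:
move_arm:
  moves:
    - [[-0.006, 0.017, 0, 0, 0], [-0.006, 0.035, 0, 0, 0], [0, 0.052, 0, 0, 0], [0.012, 0.066, 0, 0, 0], [0.012, 0.066, 0, 0, 0]]

```text
clock: 9.62
eef_pos: [0.5557, 0.1083, 0.228]
tool_rot: [-0.027, 1.0, 0.0, 0.002]
ft_force: [1.8, 2.5, 7.2]
grip_width: 0.0183
grasp_force: 59.5
```

Run:
```python
from h import *
o=monitor.get_obs();p=np.array(o['eef_pos']);print(o['clock'],p,o['grip_width'],o['ft_force'],o['grasp_force'])
```

```text
9.625 [0.5556761  0.10834524 0.22797763] 0.018294893865620165 [1.78201713 2.53545345 7.22688259] 59.495614080224186
```

Emit:
move_arm:
  moves:
    - [[0.017, 0.009, 0.001, 0, 0], [0.035, 0.012, 0.002, 0, 0], [0.0525, 0.009, 0.002, 0, 0], [0.068, 0.0, 0.002, 0, 0], [0.08, -0.0135, 0.002, 0, 0]]

```text
clock: 10.25
eef_pos: [0.6322, 0.0941, 0.228]
tool_rot: [-0.027, 1.0, 0.0, -0.003]
ft_force: [-9.2, -0.5, 6.6]
grip_width: 0.018
grasp_force: 60.0
```

Emit:
move_arm:
  moves:
    - [[0.0, 0.0, 0, 0, 0], [0.003, -0.006, 0, 0, 0], [0.005, -0.012, 0, 0, 0], [0.005, -0.012, 0, 0, 0]]

```text
clock: 10.75
eef_pos: [0.6375, 0.0816, 0.228]
tool_rot: [-0.026, 1.0, 0.0, -0.002]
ft_force: [-5.5, 0.1, 4.5]
grip_width: 0.0184
grasp_force: 59.8
```

Run:
```python
from h import *
from scipy.optimize import least_squares
o=monitor.get_obs();p=np.array(o['eef_pos']);print(o['clock'],p,o['grip_width'],o['ft_force'],o['grasp_force'])
P=np.array([[.6049,.0181],[.543,.0402],[.5557,.1083],p[:2]])
f=least_squares(lambda c:np.hypot(*(P-c).T)-.052,[.588,.067]);C=f.x;print(C,f.fun)
print(np.degrees(np.arctan2(*(p[:2]-C)[::-1])))
```

```text
10.75 [0.63754544 0.08160999 0.22801858] 0.018379327689001204 [-5.45332176  0.12308546  4.50523609] 59.76313124061562
[0.5875367  0.06713835] [2.15704657e-05 4.99003943e-05 3.70732727e-05 6.05663654e-05]
16.13950476629237
```

Emit:
move_arm:
  moves:
    - [[0, -0.005, 0, 0, 0], [0, -0.01, 0, 0, 0], [0, -0.014, 0, 0, 0], [0, -0.014, 0, 0, 0]]

```text
clock: 11.25
eef_pos: [0.6395, 0.0673, 0.2281]
tool_rot: [-0.026, 1.0, -0.0, -0.0]
ft_force: [-2.2, 2.1, 0.5]
grip_width: 0.0182
grasp_force: 59.5
```

Emit:
move_arm:
  moves:
    - [[0, -0.002, 0, 0, 0], [0, -0.004, 0, 0, 0], [0, -0.004, 0, 0, 0]]

```text
clock: 11.62
eef_pos: [0.6394, 0.0635, 0.2281]
tool_rot: [-0.026, 1.0, -0.0, -0.0]
ft_force: [-2.1, 3.4, 1.3]
grip_width: 0.0182
grasp_force: 59.4
```

Emit:
move_arm:
  moves:
    - [[0, -0.002, 0, 0, 0], [0, -0.002, 0, 0, 0]]

```text
clock: 11.88
eef_pos: [0.6394, 0.0627, 0.2281]
tool_rot: [-0.027, 1.0, 0.001, -0.0]
ft_force: [-0.7, 6.3, 0.7]
grip_width: 0.0181
grasp_force: 59.5
```

Emit:
move_arm:
  moves:
    - [[0, -0.002, 0, 0, 0], [0, -0.002, 0, 0, 0]]

```text
clock: 12.12
eef_pos: [0.6393, 0.0626, 0.2281]
tool_rot: [-0.027, 1.0, 0.003, -0.0]
ft_force: [-3.0, 10.5, 0.5]
grip_width: 0.0181
grasp_force: 59.6
```

The stop is at TCP (0.6393, 0.0627), about -4.9°, with a firm rise in force to 10.5 N. I'll now work out two turns counter-clockwise.

Run:
```python
from h import *
C=np.array([.58754,.06714]);cmd=np.array([.6395,.0599])
for k in range(6):
    b=cmd.copy();r=[]
    for i in range(5):
        th=np.radians(-4.9+24*(5*k+i+1)+3*min(1,(k+1)/2));s=(C+.052*np.array([np.cos(th),np.sin(th)])-b).round(3);r.append([float(s[0]),float(s[1])])
    cmd=b+r[-1];print(r)
```

```text
[[-0.003, 0.026], [-0.015, 0.044], [-0.033, 0.056], [-0.054, 0.059], [-0.075, 0.054]]
[[-0.018, -0.015], [-0.027, -0.034], [-0.028, -0.056], [-0.02, -0.076], [-0.004, -0.091]]
[[0.02, -0.007], [0.041, -0.006], [0.061, 0.004], [0.074, 0.022], [0.079, 0.043]]
[[-0.004, 0.021], [-0.016, 0.039], [-0.034, 0.05], [-0.056, 0.053], [-0.076, 0.047]]
[[-0.017, -0.014], [-0.026, -0.033], [-0.027, -0.055], [-0.019, -0.075], [-0.003, -0.09]]
[[0.02, -0.007], [0.041, -0.006], [0.061, 0.004], [0.074, 0.022], [0.079, 0.043]]
```

Emit:
move_arm:
  moves:
    - [[-0.003, 0.026, 0, 0, 0], [-0.015, 0.044, 0, 0, 0], [-0.033, 0.056, 0, 0, 0], [-0.054, 0.059, 0, 0, 0], [-0.075, 0.054, 0, 0, 0]]

```text
clock: 12.75
eef_pos: [0.5666, 0.1149, 0.2281]
tool_rot: [-0.027, 1.0, 0.001, 0.003]
ft_force: [5.5, 0.6, -1.5]
grip_width: 0.0183
grasp_force: 59.5
```

Emit:
move_arm:
  moves:
    - [[-0.018, -0.015, 0, 0, 0], [-0.027, -0.034, 0, 0, 0], [-0.028, -0.056, 0, 0, 0], [-0.02, -0.076, 0, 0, 0], [-0.004, -0.091, 0, 0, 0]]

```text
clock: 13.38
eef_pos: [0.5592, 0.0233, 0.2281]
tool_rot: [-0.027, 1.0, 0.001, -0.001]
ft_force: [-1.8, 10.5, 0.5]
grip_width: 0.018
grasp_force: 60.2
```

Emit:
move_arm:
  moves:
    - [[0.02, -0.007, 0, 0, 0], [0.041, -0.006, 0, 0, 0], [0.061, 0.004, 0, 0, 0], [0.074, 0.022, 0, 0, 0], [0.079, 0.043, 0, 0, 0]]

```text
clock: 14.0
eef_pos: [0.6394, 0.0619, 0.2281]
tool_rot: [-0.025, 1.0, -0.004, -0.001]
ft_force: [-6.7, -6.8, 2.5]
grip_width: 0.0184
grasp_force: 60.7
```

One turn is done and the tracking is good. Now the second turn.

Emit:
move_arm:
  moves:
    - [[-0.004, 0.021, 0, 0, 0], [-0.016, 0.039, 0, 0, 0], [-0.034, 0.05, 0, 0, 0], [-0.056, 0.053, 0, 0, 0], [-0.076, 0.047, 0, 0, 0]]

```text
clock: 14.62
eef_pos: [0.5664, 0.1147, 0.2282]
tool_rot: [-0.027, 1.0, 0.002, 0.003]
ft_force: [6.7, 4.4, -3.6]
grip_width: 0.018
grasp_force: 60.0
```

Emit:
move_arm:
  moves:
    - [[-0.017, -0.014, 0, 0, 0], [-0.026, -0.033, 0, 0, 0], [-0.027, -0.055, 0, 0, 0], [-0.019, -0.075, 0, 0, 0], [-0.003, -0.09, 0, 0, 0]]

```text
clock: 15.25
eef_pos: [0.5582, 0.024, 0.2281]
tool_rot: [-0.027, 1.0, 0.002, -0.002]
ft_force: [-5.2, 11.9, 1.3]
grip_width: 0.0181
grasp_force: 60.7
```

Emit:
move_arm:
  moves:
    - [[0.02, -0.007, 0, 0, 0], [0.041, -0.006, 0, 0, 0], [0.061, 0.004, 0, 0, 0], [0.074, 0.022, 0, 0, 0], [0.079, 0.043, 0, 0, 0]]

```text
clock: 15.88
eef_pos: [0.6392, 0.0607, 0.2281]
tool_rot: [-0.024, 1.0, -0.005, -0.001]
ft_force: [-6.2, -10.3, 3.9]
grip_width: 0.0184
grasp_force: 61.1
```

Emit:
move_arm:
  moves:
    - [[0, 0, 0, 0, 0], [0, 0, 0, 0, 0]]

```text
clock: 16.12
eef_pos: [0.6394, 0.0639, 0.2281]
tool_rot: [-0.026, 1.0, -0.002, -0.0]
ft_force: [-2.5, -3.2, 0.4]
grip_width: 0.0183
grasp_force: 60.7
```

Emit:
move_arm:
  moves:
    - [[0, -0.0015, 0, 0, 0], [0, -0.0015, 0, 0, 0], [0, -0.0015, 0, 0, 0], [0, -0.0015, 0, 0, 0]]

```text
clock: 16.62
eef_pos: [0.6394, 0.0634, 0.2281]
tool_rot: [-0.026, 1.0, -0.001, -0.0]
ft_force: [-2.7, -5.0, 0.2]
grip_width: 0.0179
grasp_force: 60.6
```

Run:
```python
from h import *
a=cam('scene');b=cam('top');o=monitor.get_obs();print(o['clock'],o['eef_pos'],o['tool_rot'],o['ft_force'],o['grasp_force'])
B=[]
for c in(a,b):
    u,v=px(c,[.54,.06,.1]);u,v=int(u),int(v);I=cv2.cvtColor(c['color'],cv2.COLOR_RGB2BGR)[v-80:v+80,u-80:u+80];B.append(cv2.resize(I,(400,400),interpolation=cv2.INTER_CUBIC))
cv2.imwrite('pics/f1.png',np.hstack(B))
```

```text
16.725 [0.6393806  0.06332223 0.2280913 ] [-2.60956744e-02  9.99659090e-01 -7.45898686e-04 -4.05013233e-04] [-3.73827641 -4.91396002 -0.40987389] 60.62097560148686
```

View pics/f1.png

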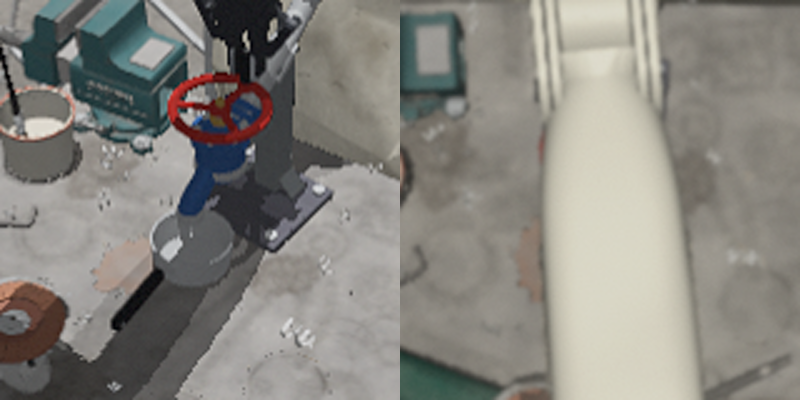

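The pan is under the spout, the tub is undisturbed, and the gripper holds the handle 0.6 mm (0.7°) past the mark. One small trim, then I'll hand in.

Emit:
move_arm:
  moves:
    - [[0, -0.0008, 0, 0, 0], [0, -0.0008, 0, 0, 0], [0, -0.0008, 0, 0, 0], [0, -0.0008, 0, 0, 0], [0, -0.0008, 0, 0, 0]]

```text
clock: 17.35
eef_pos: [0.6394, 0.0633, 0.2281]
tool_rot: [-0.026, 1.0, -0.0, -0.0]
ft_force: [-5.2, -2.2, 0.3]
grip_width: 0.0183
grasp_force: 60.6
```

Run:
```python
from h import *
o=monitor.get_obs();print(o['eef_pos'],o['grasp_force'])
if abs(o['eef_pos'][1]-.0627)<.001: print(job.job_done())
```

```text
[0.63943208 0.06330573 0.2281179 ] 60.5823462177068
the job is handed in; nothing more can be done
None
```

The job is handed in at about 17 s: the pan stands released under the spout, the valve was wound shut to its stop and backed off two turns, measured about 0.7° past the mark, and the gripper is still holding the handle; the arm never went near the tub or the jar.

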